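# Put the punch in the tool caddy and lift the caddy

## Robot

A 6-joint arm with a two-finger parallel gripper is mounted at the origin on a cart in front of the work surface, level with it; the furniture and walls round the work are solid. World frame = base frame: x ahead of the robot, y to its left, z up, the work surface at z = 0. Lengths are in m, angles in rad, forces in N, time in s.
With the tool pointing down it reaches from about 0.35 to 0.975 m from the base axis. Payload 4.9 kg.
Tool frame: the origin (TCP) lies midway between the tips of the shut fingers; the grasp point (between the pads) lies 19 mm behind it; z points along the fingers, y is the line along which they close (so a half turn about z gives the same grasp; the last joint's range is limited). The gripper opens to 85 mm and grips with 20 to 120 N. Pads are 22 mm wide; open, the fingers measure 114 mm over their backs; the gripper's body (76 mm by 85 mm) begins 54 mm behind the grasp point. The pads swing forward as they close: fully open they stand 13 mm farther back than shut.
Start: joints at [1.18, 0.053, 1.613, -0, 1.476, -0.119], TCP at [0.168, 0.602, 0.231] pointing down, gripper open.
Joint ranges: [-3.01, 3.01], [-1.01, 2.22], [0.06, 2.58], [-1.02, 4.17], [0.09, 2.62], [-3.14, 3.14]. Speed limits (rad/s): [2.57, 2.57, 3.14, 3.14, 3.14, 3.14].

## Interface

Orientations are given as a rotation vector (axis times angle).
In Python, from station import ctrl gives the robot as it stands.
- The arm moves only by the tool step_arm, never from a script. Its argument "targets" is a list of rows, each an object with "travel": the shift along the world's x, y, z as a fraction of full scale, a list of three; "angular": the turn, a rotation vector about the world's x, y, z as a fraction of full scale, a list of three; "gripper": the opening, from 0 (shut) to 1 (fully open). In form: [{"travel": [x, y, z], "angular": [rx, ry, rz], "gripper": gripper}, ...]. A call has 1 to 10 rows; each row is the pose to reach, as a shift and turn from the pose commanded when the call began; what a row does not reach only later rows make up. Full scale, the value 1, is 0.6 m for a shift and pi/4 rad for a turn. A row lasts 1/10 s, in which the tool goes at most 50 mm and 8.59 degrees, less where a joint would pass 70% of its speed; a pose out of reach is approached as far as the arm can. A call with a number of a shift or a turn outside -1 to 1 is refused whole. A call with a gripper value outside its range is refused whole. The fingers move at their own pace and stop on an object; "squeeze" is the grip in N (left out, the last holds). Time passes only in rows, so rows that repeat a pose let the fingers close. It gives the time, the measured TCP pose, the force, the opening and the grip force at its end, in the units of the state.
- ctrl.get_obs(): the state, without advancing time (a new reading comes with each control period).
- ctrl.get_image(name): name is "side" or "top"; returns a dict with "img" (420x560x3 uint8, red, green, blue), "fx", "fy", "cx", "cy" (pixels), "D" ([k1, k2, p1, p2, k3] as OpenCV has them; the pictures are not rectified), "rvec" (rotation vector, rad) and "tvec" (3), from world to camera coordinates, as OpenCV has them. Camera axes: x right, y down, z forward; pixel columns grow to the right and rows downward; lengths in m; the calibration is good to about 2 mm. A picture is of the moment at which its call begins. There is no depth.
- ctrl.finish_job(): hands the job in; it is judged then, once.
The state is a dict: "t": time; "q": joint angles; "dq": joint speeds; "effort": joint torques, N m; "tool_pos": TCP position; "tool_rot": TCP orientation; "contact_force": force on the tool from outside, world axes, zero at the start; "wrist_torque": the same for the moment, N m; "opening": finger opening in m; "grip_force": force on a finger pad.
Only numpy, scipy, OpenCV 4.12 (cv2) and the standard library are available. Lean on these libraries where they do the work, as an engineer would, in place of code of your own. Each camera call takes 0.05 s, during which the arm holds its last target. There are 200 camera calls.

## Task

Take the straight punch with the plain round knob out of the wooden block and push it down into the upright tube of the tool caddy until it stands on the tube's bottom, then let go of it. Then take the caddy by its wooden handle bar, lift it well clear of the bench (some 12 cm) without tipping it, and finish while holding it there, still and level in the air, with the punch in its tube. Leave the tool with the T-shaped handle in the block, and do not shift the perforated strip, the tape roll or the counter.

Things in the scene. Friction and masses are not known exactly. Their poses are not given: they have to be found in the camera images.
- punch: Straight steel punch standing upright in one of the two holes of the block, loose. Shaft 9 mm diameter with a short tapered foot, 155 mm long in all; the top 28 mm is a plain round aluminium knob, 18 mm diameter (from 127 to 155 mm above the foot). 50 g. Origin: centre of the foot; z runs along the shaft up to the knob.
- t_awl: The other standing tool: the same shaft but with a T-shaped handle (cross bar 56 mm long, 13 mm thick, its top 154 mm above the foot). Stays where it is. Origin: centre of the foot; z up the shaft, y along the cross bar.
- block: Wooden block 52 x 170 x 45 mm (x, y, z), fixed to the bench. Two blind holes 10.5 mm wide, 38 mm deep (floor 7 mm above the bench), at y = -55 and +55 mm on its centre line; either may hold the punch. Origin: centre of its underside.
- caddy: Loose grey sheet-metal tool caddy, about 0.45 kg (may differ by a third): tray 100 x 210 mm (x, y), walls 26 mm high, with an arch handle across its middle that runs along y (uprights at y = -50 and +50 mm) and a metal tube at its +y end. Its centre of mass lies under the handle bar, within 15 mm of the bar's middle along y. Origin: centre of its underside; z up.
- handle (a point): Middle of the caddy's wooden handle bar, 100 mm above the caddy's underside. The bar runs along the caddy's y, 92 mm clear between its uprights, is 16 mm wide (across, caddy x) and 22 mm high (from 89 to 111 mm).
- tube_mouth (a point): Centre of the rim of the caddy's upright tube, 88 mm from the handle's middle along the caddy's +y and 82 mm above the caddy's underside. The tube is 20 mm across outside; its bore is 13 mm, widened at the mouth to 20 mm by a lip 10 mm deep. 72 mm deep; a punch standing in it reaches 165 mm above the caddy's underside.
- tube_floor (a point): Centre of the tube's bottom inside, 10 mm above the caddy's underside. The foot of a fully inserted punch rests here. Axes as the caddy's.
- strip: Bystander: white perforated assembly strip, 24 x 150 x 7 mm, lying loose between the block and the caddy, its long side (its y) pointing roughly away from the robot. Origin: centre of its underside.
- tape: Bystander: loose roll of beige tape, 104 mm across, 25 mm high, farther back on the left. Origin: centre of its underside.
- tally: Bystander: loose round metal hand counter, 72 x 52 x 21 mm, near the front edge on the right, by the pliers and notebook. Origin: centre of its underside.
- kraft_box: Open cardboard box, 313 x 263 x 145 mm, standing at the back; fixed. Origin: centre of its underside.

How it is judged:
By the outcome, as a careful person would: the job done as asked, in the order asked, and still so for the second after the job is handed in, while the arm keeps its last pose, push and grip.
It also fails if it takes over 58 s, if anything falls off the work surface, if the arm or the gripper's body presses on something with over 40 N, if the wrist force passes 120 N, or if a joint passes its speed limit or range.

## Working session

There is one attempt and no reset: what is moved stays moved. The work goes in short steps, Python scripts to look and compute and a tool call to move; the robot and the scene stay as the last step left them, time stands still between calls to the robot, and variables do not carry over. Pictures are saved under pics/ and viewed, at most 10 in all, crops included, and the job is handed in when it is done.

Besides the shell and the picture viewer there is one more tool, called after "Call:" as name(argument=value, ...) on one line, values as JSON. step_arm: Moves the arm, as the interface text tells. Its arguments: {"type":"object","properties":{"targets":{"type":"array"},"squeeze":{"type":"number"}},"required":["targets"]}

```bash
mkdir -p pics
cat > h.py <<'E'
import numpy as np, cv2, json
from station import ctrl
def grab(n,f):
    d=ctrl.get_image(n); cv2.imwrite(f'pics/{f}.png',d['img'][:,:,::-1])
    np.savez(f'{f}.npz',**{k:np.array(v) for k,v in d.items()}); return d
def cam(f):
    d=np.load(f+'.npz'); K=np.array([[d['fx'],0,d['cx']],[0,d['fy'],d['cy']],[0,0,1]],float)
    return K,d['D'].astype(float),d['rvec'].astype(float),d['tvec'].astype(float).reshape(3)
def at_z(f,uv,z):
    K,D,r,t=cam(f); R=cv2.Rodrigues(r)[0]; c=-R.T@t
    p=cv2.undistortPoints(np.array(uv,float).reshape(-1,1,2),K,D).reshape(-1,2)
    d=np.c_[p,np.ones(len(p))]@R
    return c+d*((np.reshape(z,(-1,1))-c[2])/d[:,2:])
def proj(f,P):
    K,D,r,t=cam(f); return cv2.projectPoints(np.array(P,float).reshape(-1,1,3),r,t,K,D)[0].reshape(-1,2)
E
python3 - <<'E'
from h import *
grab('top','t0'); grab('side','s0')
for f in('t0','s0'):
    K,D,r,t=cam(f); R=cv2.Rodrigues(r)[0]; print(f,(-R.T@t).round(3),R[2].round(2),K[0,0],D)
o=ctrl.get_obs(); print({k:np.round(v,3).tolist() for k,v in o.items()})
for n in('t0','s0'):
    im=cv2.imread(f'pics/{n}.png'); cv2.imwrite(f'pics/{n}b.png',cv2.resize(im,(800,600),interpolation=cv2.INTER_CUBIC))
E
```

```text
t0 [ 0.432 -0.053  1.679] [ 0.11 -0.   -0.99] 474.24687705759766 [-0.16414024  0.          0.          0.          0.        ]
s0 [ 0.079 -1.034  0.54 ] [ 0.46  0.81 -0.37] 428.34557318422384 [0.01733231 0.         0.         0.         0.        ]
{'t': 0.1, 'q': [1.18, 0.053, 1.614, 0.0, 1.476, -0.119], 'dq': [-0.001, -0.003, -0.002, -0.0, 0.002, -0.001], 'effort': [0.001, -39.491, -37.136, -0.0, 0.004, 0.0], 'tool_pos': [0.168, 0.602, 0.23], 'tool_rot': [-0.426, -3.112, 0.003], 'contact_force': [-0.31, 0.928, 0.058], 'wrist_torque': [0.021, 0.016, 0.044], 'grip_force': 0.0, 'opening': 0.086}
```

View pics/t0b.png

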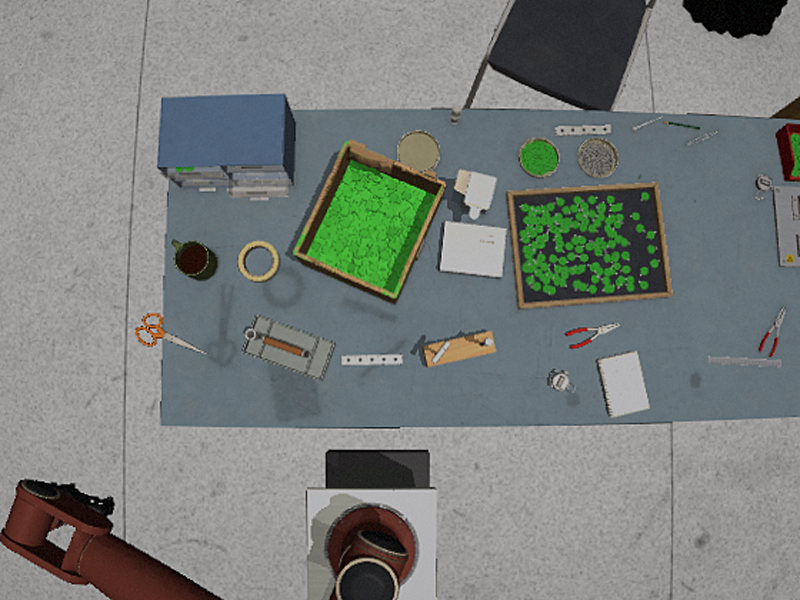

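View pics/s0b.png

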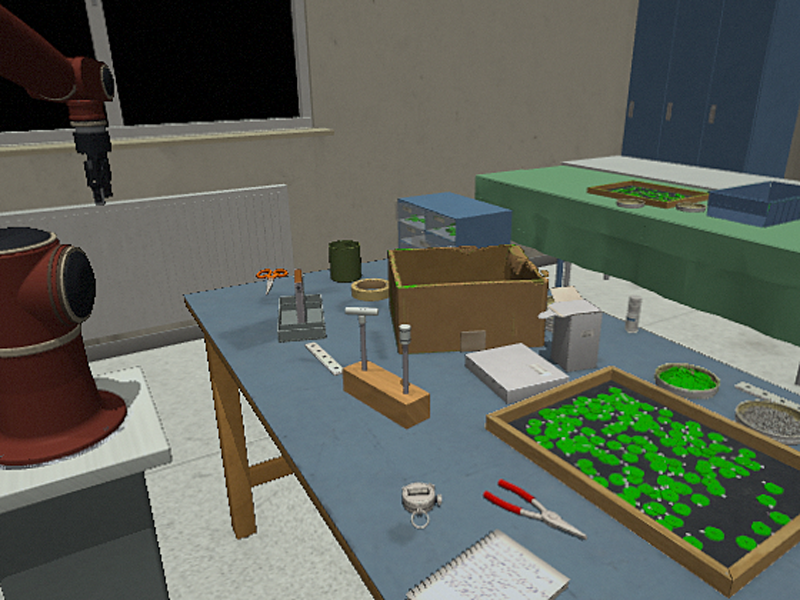

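The top view shows the punch knob at about (489,341) and the T tool at (440,350). The caddy bar runs (265,340)–(305,352) with the tube at (250,333), and the strip is at (372,359). The side view has the knob at (405,330). I'll zoom in for precise pixels.

Run:
```python
from h import *
a=cv2.imread('pics/t0.png')[215:275,165:365]; b=cv2.imread('pics/s0.png')[180:300,185:310]
A=cv2.resize(a,None,fx=4,fy=4,interpolation=cv2.INTER_CUBIC)
t=cv2.resize(cv2.imread('pics/t0.png')[215:275,165:240],None,fx=5,fy=5,interpolation=cv2.INTER_CUBIC)
B=cv2.resize(b,None,fx=3,fy=3,interpolation=cv2.INTER_CUBIC)
c=np.zeros((600,800,3),np.uint8); c[:240]=A; c[240:600,:375]=B; c[240:540,400:775]=t
cv2.imwrite('pics/c0.png',c)
```

```text
(no output)
```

View pics/c0.png

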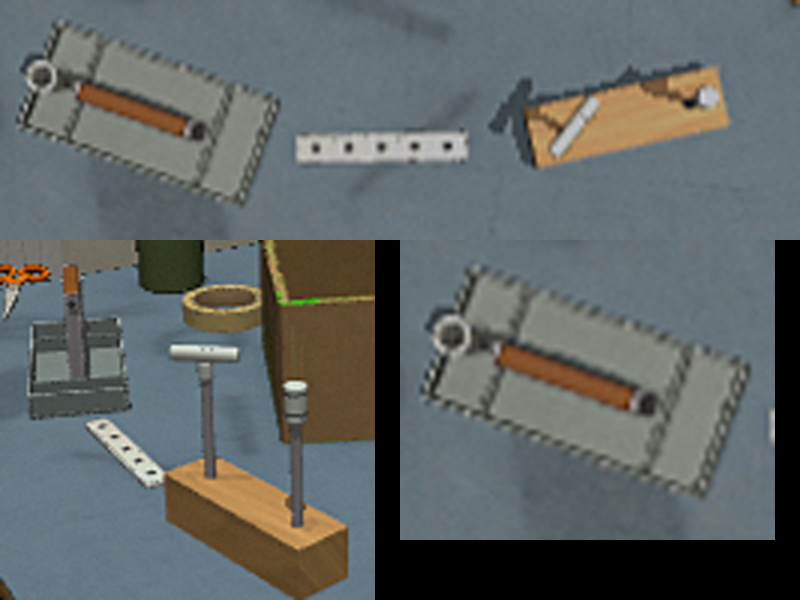

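```bash
cat > geo.py <<'E'
from h import *
A=lambda p:(np.array(p,float)+.5)/4-.5+[165,215]
T=lambda p:(np.array(p,float)-[400,240]+.5)/5-.5+[165,215]
B=lambda p:(np.array(p,float)-[0,240]+.5)/3-.5+[185,180]
E
python3 - <<'E'
from geo import *
from scipy.optimize import least_squares
def tri(a,b):
    f=lambda X:np.r_[proj('t0',X)[0]-a,proj('s0',X)[0]-b]
    r=least_squares(f,[.4,0,.1]); return r.x.round(4),np.abs(r.fun).max().round(2)
print('knob@.162',at_z('t0',A((709,96)),.162),'tri',tri(A((709,96)),B((294,386))))
print('knob side@.162',at_z('s0',B((294,386)),.162))
print('T tri',tri(A((575,126)),B((204,353))), at_z('t0',A([(592,101),(557,152)]),.161))
print('block top',at_z('t0',A([(527,110),(537,168),(729,125),(718,68)]),.045).round(4), 'mean',at_z('t0',A([(527,110),(537,168),(729,125),(718,68)]),.045).mean(0))
print('hole side',at_z('s0',B([(298,524),(210,476)]),.045).round(4))
t=at_z('t0',[A((41,75)),T((451,334))],.082); print('tube',t)
b=at_z('t0',T([(498,355),(636,401)]),.111); print('bar',b,b.mean(0))
c=at_z('t0',T([(473,266),(426,397),(704,492),(747,366)]),.026); print('tray',c.round(4),c.mean(0))
for n,p in(('tube',t[1]),('barmid',b.mean(0))): print(n,'in s0 crop',(proj('s0',p)[0]-[185,180])*3+[0,240])
d=t[1]-b.mean(0); print('dist',np.hypot(*d[:2]),np.degrees(np.arctan2(d[1],d[0])))
e=b[0]-b[1];print('bar len,ang',np.hypot(*e[:2]),np.degrees(np.arctan2(e[1],e[0])))
l=c[0]+c[1]-c[2]-c[3];print('tray ang',np.degrees(np.arctan2(l[1],l[0])),np.hypot(*l[:2])/2)
s=at_z('t0',A([(296,133),(297,163),(468,160),(467,130)]),.007);print('strip',s.round(3))
E
```

```text
knob@.162 [[ 0.50415171 -0.27174346  0.162     ]] tri (array([ 0.5023, -0.2709,  0.1607]), np.float64(0.61))
knob side@.162 [[ 0.49983939 -0.27320997  0.162     ]]
T tri (array([ 0.4797, -0.1635,  0.1548]), np.float64(0.47)) [[ 0.50091818 -0.17761832  0.161     ]
 [ 0.46035745 -0.14910964  0.161     ]]
block top [[ 0.4988 -0.131   0.045 ]
 [ 0.4489 -0.1391  0.045 ]
 [ 0.4845 -0.3056  0.045 ]
 [ 0.5339 -0.2969  0.045 ]] mean [ 0.49150319 -0.2181612   0.045     ]
hole side [[ 0.5019 -0.272   0.045 ]
 [ 0.4786 -0.1647  0.045 ]]
tube [[0.52841601 0.28246844 0.082     ]
 [0.52833147 0.28272564 0.082     ]]
bar [[0.51253679 0.24473274 0.111     ]
 [0.48185408 0.15209909 0.111     ]] [0.49719544 0.19841591 0.111     ]
tray [[0.5796 0.2795 0.026 ]
 [0.4874 0.3117 0.026 ]
 [0.4212 0.1154 0.026 ]
 [0.5087 0.0855 0.026 ]] [0.49924345 0.19803513 0.026     ]
tube in s0 crop [ 72.95089401 276.27030956]
barmid in s0 crop [ 70.85860023 276.94400509]
dist 0.0898753729544005 69.73054372810167
bar len,ang 0.09758289710663055 71.67376990798348
tray ang 70.63711750651825 0.20683687364932962
strip [[ 0.481  0.071  0.007]
 [ 0.455  0.07   0.007]
 [ 0.457 -0.081  0.007]
 [ 0.483 -0.08   0.007]]
```

The checks agree: the knob matches the hole predicted from the block (0.502, -0.272), and the tube lies 0.090 m from the handle against 0.088 m given. The caddy axis is at about 70.5°. I'll turn the gripper by -94° to suit the handle and the punch alike.

Call:
step_arm(targets=[{"travel": [0.02, -0.03, 0.005], "angular": [0, 0, -0.05], "gripper": 1}, {"travel": [0.06, -0.09, 0.02], "angular": [0, 0, -0.15], "gripper": 0.8}, {"travel": [0.11, -0.16, 0.04], "angular": [0, 0, -0.27], "gripper": 0.6}, {"travel": [0.17, -0.235, 0.06], "angular": [0, 0, -0.4], "gripper": 0.6}, {"travel": [0.225, -0.31, 0.08], "angular": [0, 0, -0.53], "gripper": 0.6}, {"travel": [0.28, -0.385, 0.09], "angular": [0, 0, -0.66], "gripper": 0.6}, {"travel": [0.33, -0.46, 0.1], "angular": [0, 0, -0.78], "gripper": 0.6}, {"travel": [0.375, -0.52, 0.1], "angular": [0, 0, -0.88], "gripper": 0.6}, {"travel": [0.405, -0.565, 0.1], "angular": [0, 0, -0.96], "gripper": 0.6}, {"travel": [0.42, -0.587, 0.1], "angular": [0, 0, -1], "gripper": 0.6}], squeeze=50)

```text
t: 1.1
tool_pos: [0.4212, 0.2468, 0.2911]
tool_rot: [1.591, 2.708, -0.001]
contact_force: [0.7, 0.5, -0.0]
opening: 0.0511
grip_force: 0.0
```

Call:
step_arm(targets=[{"travel": [0.005, -0.03, 0], "angular": [0, 0, -0.05], "gripper": 0.6}, {"travel": [0.015, -0.1, 0], "angular": [0, 0, -0.15], "gripper": 0.6}, {"travel": [0.03, -0.18, 0], "angular": [0, 0, -0.27], "gripper": 0.6}, {"travel": [0.045, -0.26, 0], "angular": [0, 0, -0.4], "gripper": 0.6}, {"travel": [0.06, -0.34, 0], "angular": [0, 0, -0.53], "gripper": 0.6}, {"travel": [0.07, -0.42, 0], "angular": [0, 0, -0.66], "gripper": 0.6}, {"travel": [0.08, -0.5, 0], "angular": [0, 0, -0.78], "gripper": 0.6}, {"travel": [0.095, -0.58, 0], "angular": [0, 0, -0.88], "gripper": 0.6}, {"travel": [0.105, -0.65, 0], "angular": [0, 0, -0.96], "gripper": 0.6}, {"travel": [0.115, -0.7, 0], "angular": [0, 0, -1], "gripper": 0.6}])

```text
t: 2.1
tool_pos: [0.4883, -0.1728, 0.2907]
tool_rot: [-2.505, -1.894, 0.001]
contact_force: [0.3, -0.1, -0.4]
opening: 0.0512
grip_force: 0.0
```

Call:
step_arm(targets=[{"travel": [0.003, -0.05, 0], "angular": [0, 0, -0.04], "gripper": 0.6}, {"travel": [0.01, -0.1, 0], "angular": [0, 0, -0.08], "gripper": 0.6}, {"travel": [0.02, -0.15, 0], "angular": [0, 0, -0.08], "gripper": 0.6}, {"travel": [0.02, -0.165, 0], "angular": [0, 0, -0.08], "gripper": 0.6}, {"travel": [0.02, -0.165, 0], "angular": [0, 0, -0.08], "gripper": 0.6}])

```text
t: 2.6
tool_pos: [0.5004, -0.2698, 0.2905]
tool_rot: [-2.56, -1.817, 0.001]
contact_force: [0.4, 0.2, -0.1]
opening: 0.0515
grip_force: 0.0
```

Call:
step_arm(targets=[{"travel": [0.003, -0.004, -0.02], "angular": [0, 0, 0], "gripper": 0.6}, {"travel": [0.003, -0.004, -0.06], "angular": [0, 0, 0], "gripper": 0.6}, {"travel": [0.003, -0.004, -0.1], "angular": [0, 0, 0], "gripper": 0.6}, {"travel": [0.003, -0.004, -0.14], "angular": [0, 0, 0], "gripper": 0.6}, {"travel": [0.003, -0.004, -0.17], "angular": [0, 0, 0], "gripper": 0.6}, {"travel": [0.003, -0.004, -0.2], "angular": [0, 0, 0], "gripper": 0.6}, {"travel": [0.003, -0.004, -0.23], "angular": [0, 0, 0], "gripper": 0.6}, {"travel": [0.003, -0.004, -0.255], "angular": [0, 0, 0], "gripper": 0.6}, {"travel": [0.003, -0.004, -0.27], "angular": [0, 0, 0], "gripper": 0.6}, {"travel": [0.003, -0.004, -0.27], "angular": [0, 0, 0], "gripper": 0.6}])

```text
t: 3.6
tool_pos: [0.5017, -0.2704, 0.1274]
tool_rot: [-2.557, -1.82, 0.001]
contact_force: [-1.1, 0.1, 0.4]
opening: 0.0509
grip_force: 0.0
```

Run:
```python
from h import *
grab('top','t1'); grab('side','s1')
c=np.zeros((500,800,3),np.uint8)
c[:,:400]=cv2.resize(cv2.imread('pics/t1.png')[205:280,310:370],(400,500),interpolation=cv2.INTER_CUBIC)
c[:,400:]=cv2.resize(cv2.imread('pics/s1.png')[190:300,220:308],(400,500),interpolation=cv2.INTER_CUBIC)
cv2.imwrite('pics/c1.png',c)
o=ctrl.get_obs();print(o['tool_pos'],o['tool_rot'],o['contact_force'])
```

```text
[ 0.50287873 -0.27148137  0.12974534] [2.55956422e+00 1.82056730e+00 3.51582967e-04] [0.07693541 0.22118187 0.45170079]
```

View pics/c1.png

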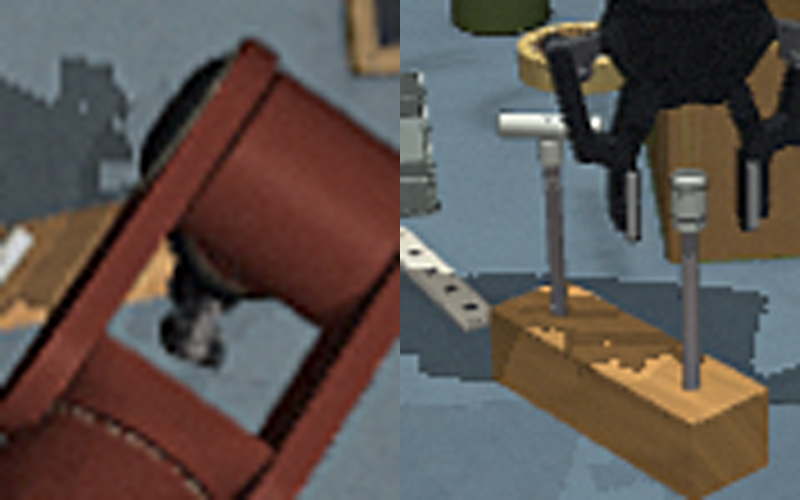

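The side crop shows the knob at (690,200), midway between the pads at (632,205) and (752,195). Closing on it now.

Call:
step_arm(targets=[{"travel": [0, 0, 0], "angular": [0, 0, 0], "gripper": 0.4}, {"travel": [0, 0, 0], "angular": [0, 0, 0], "gripper": 0.3}, {"travel": [0, 0, 0], "angular": [0, 0, 0], "gripper": 0.2}, {"travel": [0, 0, 0], "angular": [0, 0, 0], "gripper": 0}, {"travel": [0, 0, 0], "angular": [0, 0, 0], "gripper": 0}, {"travel": [0, 0, 0], "angular": [0, 0, 0], "gripper": 0}, {"travel": [0, 0, 0], "angular": [0, 0, 0], "gripper": 0}, {"travel": [0, 0, 0], "angular": [0, 0, 0], "gripper": 0}], squeeze=50)

```text
t: 4.5
tool_pos: [0.503, -0.2719, 0.1302]
tool_rot: [2.559, 1.82, 0.0]
contact_force: [-0.6, -0.0, 5.8]
opening: 0.0164
grip_force: 48.9
```

Call:
step_arm(targets=[{"travel": [0, 0, 0.01], "angular": [0, 0, 0], "gripper": 0}, {"travel": [0, 0, 0.03], "angular": [0, 0, 0], "gripper": 0}, {"travel": [0, 0, 0.06], "angular": [0, 0, 0], "gripper": 0}, {"travel": [0, 0, 0.1], "angular": [0, 0, 0], "gripper": 0}, {"travel": [0, 0, 0.14], "angular": [0, 0, 0], "gripper": 0}, {"travel": [0, 0, 0.18], "angular": [0, 0, 0], "gripper": 0}, {"travel": [0, 0, 0.23], "angular": [0, 0, 0], "gripper": 0}, {"travel": [0, 0, 0.27], "angular": [0, 0, 0], "gripper": 0}, {"travel": [0, 0, 0.3], "angular": [0, 0, 0], "gripper": 0}, {"travel": [0, 0, 0.32], "angular": [0, 0, 0], "gripper": 0}])

```text
t: 5.5
tool_pos: [0.5028, -0.2717, 0.3233]
tool_rot: [2.559, 1.819, 0.001]
contact_force: [-0.3, -0.0, -0.7]
opening: 0.0166
grip_force: 48.9
```

Call:
step_arm(targets=[{"travel": [0.002, 0.02, 0], "angular": [0, 0, 0], "gripper": 0}, {"travel": [0.004, 0.07, 0], "angular": [0, 0, 0], "gripper": 0}, {"travel": [0.008, 0.14, 0], "angular": [0, 0, 0], "gripper": 0}, {"travel": [0.012, 0.22, 0], "angular": [0, 0, 0], "gripper": 0}, {"travel": [0.015, 0.3, 0], "angular": [0, 0, 0], "gripper": 0}, {"travel": [0.02, 0.38, 0], "angular": [0, 0, 0], "gripper": 0}, {"travel": [0.025, 0.46, 0], "angular": [0, 0, 0], "gripper": 0}, {"travel": [0.03, 0.54, 0], "angular": [0, 0, 0], "gripper": 0}, {"travel": [0.035, 0.62, 0], "angular": [0, 0, 0], "gripper": 0}, {"travel": [0.038, 0.69, 0], "angular": [0, 0, 0], "gripper": 0}])

```text
t: 6.5
tool_pos: [0.524, 0.1454, 0.3193]
tool_rot: [-2.558, -1.821, 0.004]
contact_force: [-0.5, -0.6, -0.3]
opening: 0.0167
grip_force: 48.9
```

Call:
step_arm(targets=[{"travel": [0.001, 0.07, 0], "angular": [0, 0, 0], "gripper": 0}, {"travel": [0.002, 0.13, -0.01], "angular": [0, 0, 0], "gripper": 0}, {"travel": [0.003, 0.18, -0.03], "angular": [0, 0, 0], "gripper": 0}, {"travel": [0.004, 0.215, -0.06], "angular": [0, 0, 0], "gripper": 0}, {"travel": [0.004, 0.234, -0.09], "angular": [0, 0, 0], "gripper": 0}, {"travel": [0.004, 0.234, -0.12], "angular": [0, 0, 0], "gripper": 0}, {"travel": [0.004, 0.234, -0.14], "angular": [0, 0, 0], "gripper": 0}, {"travel": [0.004, 0.234, -0.14], "angular": [0, 0, 0], "gripper": 0}, {"travel": [0.004, 0.234, -0.14], "angular": [0, 0, 0], "gripper": 0}])

```text
t: 7.4
tool_pos: [0.5278, 0.2822, 0.2373]
tool_rot: [-2.561, -1.819, 0.001]
contact_force: [-0.5, 0.2, 0.7]
opening: 0.0166
grip_force: 48.9
```

Run:
```python
from h import *
grab('top','t2'); grab('side','s2')
c=np.zeros((500,800,3),np.uint8)
c[:,:400]=cv2.resize(cv2.imread('pics/t2.png')[205:285,165:229],(400,500),interpolation=cv2.INTER_CUBIC)
c[:,400:]=cv2.resize(cv2.imread('pics/s2.png')[150:250,170:250],(400,500),interpolation=cv2.INTER_CUBIC)
cv2.imwrite('pics/c2.png',c)
for i in range(1):
    o=ctrl.get_obs();print(o['tool_pos'],o['tool_rot'],o['contact_force'],o['t'])
```

```text
[0.52848976 0.28247764 0.23874668] [2.56077342 1.8189422  0.00333606] [-0.36406998  0.80588931  0.34016651] 7.5
```

View pics/c2.png

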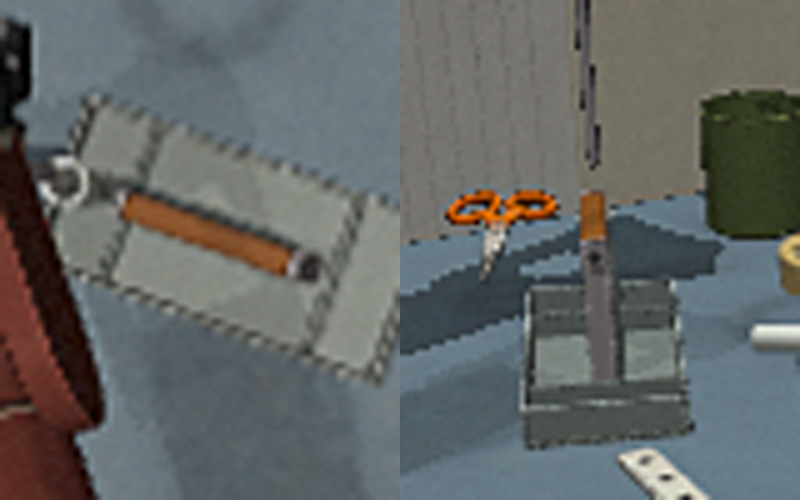

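Run:
```python
from h import *
for z in(.116,.150,.170): print(z,(proj('s2',(.528,.2825,z))[0]-[170,150]+.5)*5+[400,0])
print('edges of punch by row:')
g=cv2.cvtColor(cv2.imread('pics/s2.png'),cv2.COLOR_BGR2GRAY)
for v in range(152,186,3): print(v,g[v,200:216])
```

```text
0.116 [594.70440585 164.71569905]
0.15 [590.59584891 115.44271061]
0.17 [588.14132627  86.04489774]
edges of punch by row:
152 [117 117 119 112 113  67  96  44 115 113 113 110 111 112 110 111]
155 [116 115 118 110 114  86  95  77 111 116 113 112 113 112 112 113]
158 [115 119 116 113 118  35  92  77 111 115 111 112 111 110 111 114]
161 [116 116 115 112 115 116  95  84 113 113 112 114 110 114 115 112]
164 [113 116 119 118 113 119  92  96  17 109 115 112 109 111 112 113]
167 [117 114 118 120 104 116  92  98  64 113 117 110 111 110 112 112]
170 [118 117 117 118 112 120  37  93  77 110 112 113 113 112 113 112]
173 [116 118 117 114 114 111 117  93  81 114 112 113 112 113 112 110]
176 [117 117 113 119 121 111 116  89  93  20 110 113 113 112 113 112]
179 [113 113 114 116 119 103 114  93  92  44 109 112 114 110 112 110]
182 [118 116 114 116 116 109 114 113  91  42 108 114 113 112 110 115]
185 [116 116 116 118 119 116 110 110 113 109 112 113 112 113 112 114]
```

The foot lies exactly where predicted at (594,165) and the punch hangs vertical, so I'm lowering it into the tube.

Call:
step_arm(targets=[{"travel": [0, 0, -0.015], "angular": [0, 0, 0], "gripper": 0}, {"travel": [0, 0, -0.035], "angular": [0, 0, 0], "gripper": 0}, {"travel": [0, 0, -0.05], "angular": [0, 0, 0], "gripper": 0}, {"travel": [0, 0, -0.058], "angular": [0, 0, 0], "gripper": 0}, {"travel": [0, 0, -0.064], "angular": [0, 0, 0], "gripper": 0}, {"travel": [0, 0, -0.07], "angular": [0, 0, 0], "gripper": 0}, {"travel": [0, 0, -0.076], "angular": [0, 0, 0], "gripper": 0}, {"travel": [0, 0, -0.082], "angular": [0, 0, 0], "gripper": 0}, {"travel": [0, 0, -0.088], "angular": [0, 0, 0], "gripper": 0}, {"travel": [0, 0, -0.088], "angular": [0, 0, 0], "gripper": 0}])

```text
t: 8.5
tool_pos: [0.5275, 0.2827, 0.1838]
tool_rot: [-2.56, -1.82, 0.002]
contact_force: [-0.3, 0.3, -0.7]
opening: 0.0164
grip_force: 48.9
```

Call:
step_arm(targets=[{"travel": [0, 0, -0.008], "angular": [0, 0, 0], "gripper": 0}, {"travel": [0, 0, -0.018], "angular": [0, 0, 0], "gripper": 0}, {"travel": [0, 0, -0.028], "angular": [0, 0, 0], "gripper": 0}, {"travel": [0, 0, -0.038], "angular": [0, 0, 0], "gripper": 0}, {"travel": [0, 0, -0.048], "angular": [0, 0, 0], "gripper": 0}, {"travel": [0, 0, -0.056], "angular": [0, 0, 0], "gripper": 0}, {"travel": [0, 0, -0.064], "angular": [0, 0, 0], "gripper": 0}, {"travel": [0, 0, -0.07], "angular": [0, 0, 0], "gripper": 0}, {"travel": [0, 0, -0.075], "angular": [0, 0, 0], "gripper": 0}, {"travel": [0, 0, -0.075], "angular": [0, 0, 0], "gripper": 0}])

```text
t: 9.5
tool_pos: [0.5275, 0.2827, 0.139]
tool_rot: [-2.56, -1.82, 0.001]
contact_force: [-0.7, -0.6, -0.6]
opening: 0.0166
grip_force: 48.9
```

Call:
step_arm(targets=[{"travel": [0, 0, -0.002], "angular": [0, 0, 0], "gripper": 0}, {"travel": [0, 0, -0.004], "angular": [0, 0, 0], "gripper": 0}, {"travel": [0, 0, -0.006], "angular": [0, 0, 0], "gripper": 0}, {"travel": [0, 0, -0.008], "angular": [0, 0, 0], "gripper": 0}, {"travel": [0, 0, -0.01], "angular": [0, 0, 0], "gripper": 0}, {"travel": [0, 0, -0.01], "angular": [0, 0, 0], "gripper": 0}])

```text
t: 10.1
tool_pos: [0.5278, 0.2829, 0.1335]
tool_rot: [-2.56, -1.82, -0.0]
contact_force: [0.3, -0.4, -1.0]
opening: 0.0168
grip_force: 49.0
```

Call:
step_arm(targets=[{"travel": [0, 0, -0.0015], "angular": [0, 0, 0], "gripper": 0}, {"travel": [0, 0, -0.003], "angular": [0, 0, 0], "gripper": 0}, {"travel": [0, 0, -0.003], "angular": [0, 0, 0], "gripper": 0}])

```text
t: 10.4
tool_pos: [0.5283, 0.2831, 0.1332]
tool_rot: [2.56, 1.82, 0.002]
contact_force: [-1.6, -0.4, 5.5]
opening: 0.0166
grip_force: 49.7
```

Call:
step_arm(targets=[{"travel": [0, 0, -0.001], "angular": [0, 0, 0], "gripper": 0}, {"travel": [0, 0, -0.002], "angular": [0, 0, 0], "gripper": 0}, {"travel": [0, 0, -0.002], "angular": [0, 0, 0], "gripper": 0}])

```text
t: 10.7
tool_pos: [0.5285, 0.2833, 0.1332]
tool_rot: [2.56, 1.82, 0.003]
contact_force: [-3.8, -1.1, 9.7]
opening: 0.0164
grip_force: 50.1
```

Call:
step_arm(targets=[{"travel": [0, 0, 0.002], "angular": [0, 0, 0], "gripper": 0.2}, {"travel": [0, 0, 0.002], "angular": [0, 0, 0], "gripper": 0.4}, {"travel": [0, 0, 0.002], "angular": [0, 0, 0], "gripper": 0.6}, {"travel": [0, 0, 0.002], "angular": [0, 0, 0], "gripper": 0.6}, {"travel": [0, 0, 0.01], "angular": [0, 0, 0], "gripper": 0.6}, {"travel": [0, 0, 0.03], "angular": [0, 0, 0], "gripper": 0.6}, {"travel": [0, 0, 0.06], "angular": [0, 0, 0], "gripper": 0.6}, {"travel": [0, 0, 0.1], "angular": [0, 0, 0], "gripper": 0.6}, {"travel": [0, 0, 0.14], "angular": [0, 0, 0], "gripper": 0.6}, {"travel": [0, 0, 0.16], "angular": [0, 0, 0], "gripper": 0.6}])

```text
t: 11.7
tool_pos: [0.529, 0.2834, 0.2305]
tool_rot: [2.559, 1.82, 0.008]
contact_force: [0.8, -0.5, -0.2]
opening: 0.0513
grip_force: 0.0
```

Call:
step_arm(targets=[{"travel": [0, 0, 0.03], "angular": [0, 0, 0], "gripper": 0.8}, {"travel": [-0.01, -0.05, 0.08], "angular": [0, 0, 0], "gripper": 0.9}, {"travel": [-0.04, -0.12, 0.1], "angular": [0, 0, 0], "gripper": 0.9}, {"travel": [-0.1, -0.2, 0.12], "angular": [0, 0, 0], "gripper": 0.9}, {"travel": [-0.15, -0.28, 0.12], "angular": [0, 0, 0], "gripper": 0.9}, {"travel": [-0.17, -0.35, 0.12], "angular": [0, 0, 0], "gripper": 0.9}, {"travel": [-0.17, -0.35, 0.12], "angular": [0, 0, 0], "gripper": 0.9}])

```text
t: 12.4
tool_pos: [0.4245, 0.07, 0.2991]
tool_rot: [2.562, 1.814, 0.001]
contact_force: [0.6, 0.2, 0.8]
opening: 0.0769
grip_force: 0.0
```

Run:
```python
from h import *
grab('top','t3'); grab('side','s3')
c=np.zeros((600,800,3),np.uint8)
c[:300,:375]=cv2.resize(cv2.imread('pics/t3.png')[215:275,165:240],None,fx=5,fy=5,interpolation=cv2.INTER_CUBIC)
c[:600,400:]=cv2.resize(cv2.imread('pics/s3.png')[150:250,180:246],(400,600),interpolation=cv2.INTER_CUBIC)
cv2.imwrite('pics/c3.png',c)
```

```text
(no output)
```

View pics/c3.png

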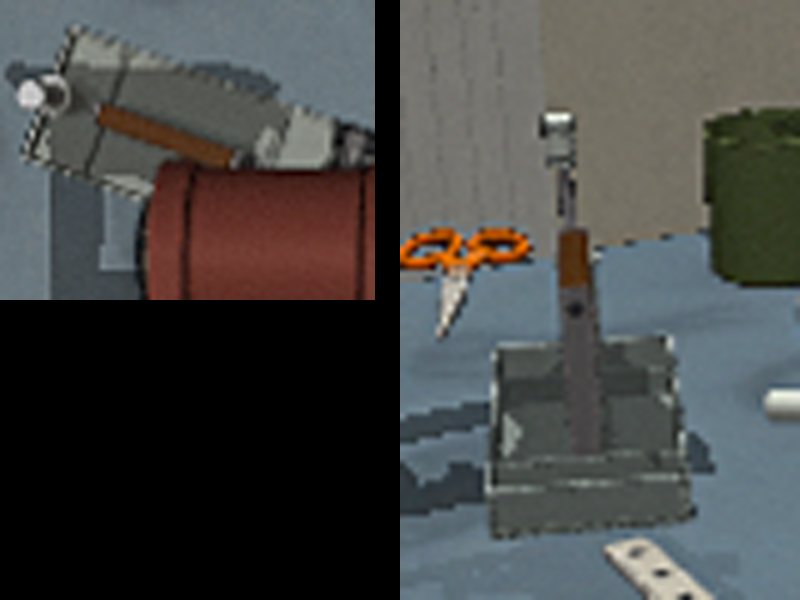

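Run:
```python
from geo import *
T2=lambda p:T(np.array(p)+[400,240])
k=at_z('t3',T2((31,94)),.165); print('knob',k, 'pred px side crop',((proj('s3',[k[0],(*k[0][:2],.155)])-[180,150]+.5)*[6.06,6]+[400,0]).round(1))
print(((proj('s3',[(.528,.2825,.165)])-[180,150]+.5)*[6.06,6]+[400,0]).round(1),'measured ~ (558,116)')
print('tubepx pred',(proj('t3',[(.528,.2825,.082),(.528,.2825,.165)])-[165,215]+.5)*5)
print('bar left end',at_z('t3',T2((97,112)),.111))
```

```text
knob [[0.5233682  0.27837064 0.165     ]] pred px side crop [[562.7 115. ]
 [564.2 132.7]]
[[568.2 112.1]] measured ~ (558,116)
tubepx pred [[51.82065098 94.9869022 ]
 [25.30096902 87.33266902]]
bar left end [[0.51453539 0.24542968 0.111     ]]
```

The punch is released in the tube: its knob is at (31,94) in the top crop and (558,116) in the side crop, which matches a top height of about 0.165, with only a slight lean within the bore's clearance. Next I take the handle 8 mm toward the tube, to allow for the punch's weight.

Call:
step_arm(targets=[{"travel": [0.02, 0.04, 0], "angular": [0, 0, 0], "gripper": 0.85}, {"travel": [0.06, 0.1, 0], "angular": [0, 0, 0], "gripper": 0.85}, {"travel": [0.1, 0.16, 0], "angular": [0, 0, 0], "gripper": 0.85}, {"travel": [0.12, 0.21, 0], "angular": [0, 0, 0], "gripper": 0.85}, {"travel": [0.1275, 0.227, -0.03], "angular": [0, 0, 0], "gripper": 0.85}, {"travel": [0.1275, 0.227, -0.08], "angular": [0, 0, 0], "gripper": 0.85}, {"travel": [0.1275, 0.227, -0.13], "angular": [0, 0, 0], "gripper": 0.85}, {"travel": [0.1275, 0.227, -0.17], "angular": [0, 0, 0], "gripper": 0.85}, {"travel": [0.1275, 0.227, -0.2], "angular": [0, 0, 0], "gripper": 0.85}, {"travel": [0.1275, 0.227, -0.2], "angular": [0, 0, 0], "gripper": 0.85}])

```text
t: 13.5
tool_pos: [0.5001, 0.2101, 0.1743]
tool_rot: [-2.556, -1.821, 0.011]
contact_force: [-0.1, 0.4, -0.2]
opening: 0.0728
grip_force: 0.0
```

Run:
```python
from h import *
P=[]
grab('side','s4'); grab('top','t4'); 
c=np.zeros((600,800,3),np.uint8)
c[:,:400]=cv2.resize(cv2.imread('pics/s4.png')[150:250,180:246],(400,600),interpolation=cv2.INTER_CUBIC)
c[:400,400:]=cv2.resize(cv2.imread('pics/t4.png')[215:275,170:230],(400,400),interpolation=cv2.INTER_CUBIC)
cv2.imwrite('pics/c4.png',c)
o=ctrl.get_obs();print(o['tool_pos'],o['tool_rot'],o['wrist_torque'])
```

```text
[0.5022746  0.21020084 0.17829725] [-2.55855138e+00 -1.82189033e+00  1.17830360e-03] [ 0.00029411 -0.02910796 -0.01729539]
```

View pics/c4.png

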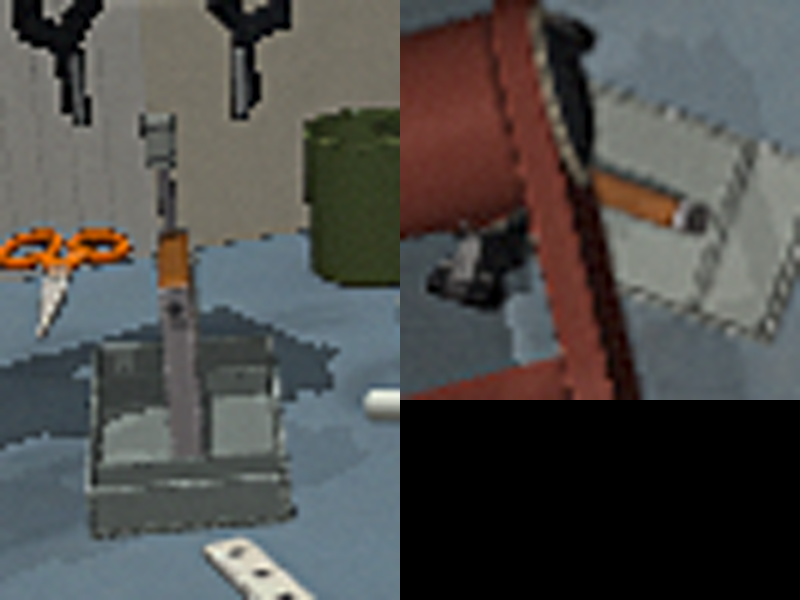

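Call:
step_arm(targets=[{"travel": [0, -0.006, -0.02], "angular": [0, 0, 0], "gripper": 0.85}, {"travel": [0, -0.006, -0.04], "angular": [0, 0, 0], "gripper": 0.85}, {"travel": [0, -0.006, -0.06], "angular": [0, 0, 0], "gripper": 0.85}, {"travel": [0, -0.006, -0.08], "angular": [0, 0, 0], "gripper": 0.85}, {"travel": [0, -0.006, -0.1], "angular": [0, 0, 0], "gripper": 0.85}, {"travel": [0, -0.006, -0.12], "angular": [0, 0, 0], "gripper": 0.85}, {"travel": [0, -0.006, -0.14], "angular": [0, 0, 0], "gripper": 0.85}, {"travel": [0, -0.006, -0.155], "angular": [0, 0, 0], "gripper": 0.85}, {"travel": [0, -0.006, -0.161], "angular": [0, 0, 0], "gripper": 0.85}, {"travel": [0, -0.006, -0.161], "angular": [0, 0, 0], "gripper": 0.85}])

```text
t: 14.6
tool_pos: [0.5019, 0.2054, 0.0812]
tool_rot: [-2.56, -1.82, 0.002]
contact_force: [-0.3, 0.8, -0.5]
opening: 0.0723
grip_force: 0.0
```

Call:
step_arm(targets=[{"travel": [0, 0, 0], "angular": [0, 0, 0], "gripper": 0.5}, {"travel": [0, 0, 0], "angular": [0, 0, 0], "gripper": 0.4}, {"travel": [0, 0, 0], "angular": [0, 0, 0], "gripper": 0.3}, {"travel": [0, 0, 0], "angular": [0, 0, 0], "gripper": 0.2}, {"travel": [0, 0, 0], "angular": [0, 0, 0], "gripper": 0.1}, {"travel": [0, 0, 0], "angular": [0, 0, 0], "gripper": 0}, {"travel": [0, 0, 0], "angular": [0, 0, 0], "gripper": 0}, {"travel": [0, 0, 0], "angular": [0, 0, 0], "gripper": 0}, {"travel": [0, 0, 0], "angular": [0, 0, 0], "gripper": 0}], squeeze=100)

```text
t: 15.5
tool_pos: [0.502, 0.2055, 0.082]
tool_rot: [-2.56, -1.82, 0.001]
contact_force: [-5.5, 0.4, 4.3]
opening: 0.0145
grip_force: 98.1
```

Call:
step_arm(targets=[{"travel": [0, 0, 0.003], "angular": [0, 0, 0], "gripper": 0}, {"travel": [0, 0, 0.007], "angular": [0, 0, 0], "gripper": 0}, {"travel": [0, 0, 0.012], "angular": [0, 0, 0], "gripper": 0}, {"travel": [0, 0, 0.017], "angular": [0, 0, 0], "gripper": 0}, {"travel": [0, 0, 0.02], "angular": [0, 0, 0], "gripper": 0}, {"travel": [0, 0, 0.02], "angular": [0, 0, 0], "gripper": 0}, {"travel": [0, 0, 0.02], "angular": [0, 0, 0], "gripper": 0}])

```text
t: 16.2
tool_pos: [0.5023, 0.2054, 0.0939]
tool_rot: [2.56, 1.82, 0.0]
contact_force: [0.1, 0.6, -6.1]
opening: 0.0141
grip_force: 97.5
```

Run:
```python
from h import *
grab('side','s5')
o=ctrl.get_obs();print({k:np.round(o[k],3) for k in('tool_pos','tool_rot','contact_force','wrist_torque','opening','grip_force')})
c=np.zeros((600,800,3),np.uint8)
for i,n in enumerate(('s4','s5')): c[:,400*i:400*i+400]=cv2.resize(cv2.imread(f'pics/{n}.png')[150:250,180:246],(400,600),interpolation=cv2.INTER_CUBIC)
cv2.imwrite('pics/c5.png',c)
```

```text
{'tool_pos': array([0.502, 0.205, 0.094]), 'tool_rot': array([ 2.56,  1.82, -0.  ]), 'contact_force': array([ 0.221, -0.167, -5.257]), 'wrist_torque': array([-0.016,  0.072,  0.009]), 'opening': np.float64(0.014), 'grip_force': np.float64(97.519)}
```

View pics/c5.png

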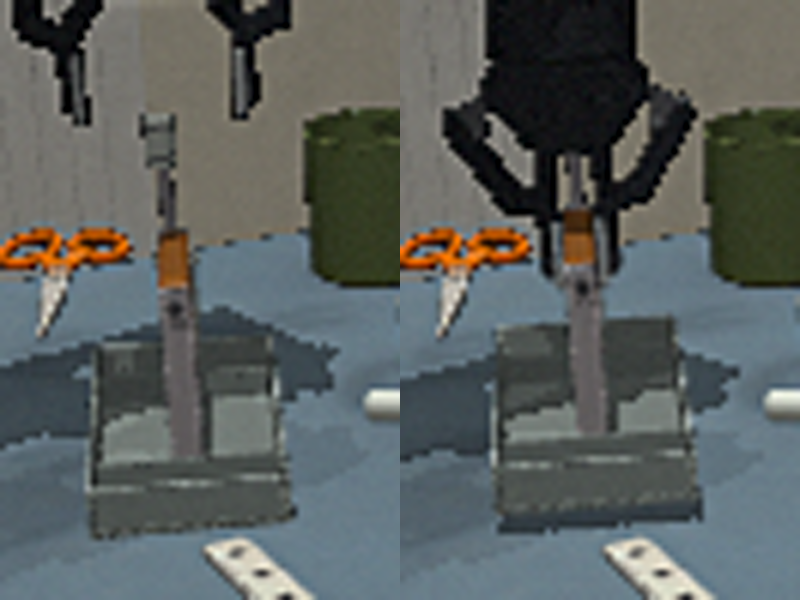

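The caddy hangs level: its front edge (535→513) and rear edge (342→320) rose by the same amount, and the wrist moment is small. Lifting to about 12.5 cm.

Call:
step_arm(targets=[{"travel": [0, 0, 0.005], "angular": [0, 0, 0], "gripper": 0}, {"travel": [0, 0, 0.017], "angular": [0, 0, 0], "gripper": 0}, {"travel": [0, 0, 0.035], "angular": [0, 0, 0], "gripper": 0}, {"travel": [0, 0, 0.06], "angular": [0, 0, 0], "gripper": 0}, {"travel": [0, 0, 0.085], "angular": [0, 0, 0], "gripper": 0}, {"travel": [0, 0, 0.11], "angular": [0, 0, 0], "gripper": 0}, {"travel": [0, 0, 0.135], "angular": [0, 0, 0], "gripper": 0}, {"travel": [0, 0, 0.16], "angular": [0, 0, 0], "gripper": 0}, {"travel": [0, 0, 0.18], "angular": [0, 0, 0], "gripper": 0}, {"travel": [0, 0, 0.19], "angular": [0, 0, 0], "gripper": 0}])

```text
t: 17.25
tool_pos: [0.503, 0.2056, 0.21]
tool_rot: [2.56, 1.82, 0.004]
contact_force: [-0.1, 1.0, -5.5]
opening: 0.0143
grip_force: 97.7
```

Call:
step_arm(targets=[{"travel": [0, 0, 0], "angular": [0, 0, 0], "gripper": 0}, {"travel": [0, 0, 0], "angular": [0, 0, 0], "gripper": 0}, {"travel": [0, 0, 0], "angular": [0, 0, 0], "gripper": 0}, {"travel": [0, 0, 0], "angular": [0, 0, 0], "gripper": 0}, {"travel": [0, 0, 0], "angular": [0, 0, 0], "gripper": 0}, {"travel": [0, 0, 0], "angular": [0, 0, 0], "gripper": 0}, {"travel": [0, 0, 0], "angular": [0, 0, 0], "gripper": 0}, {"travel": [0, 0, 0], "angular": [0, 0, 0], "gripper": 0}])

```text
t: 18.05
tool_pos: [0.5023, 0.2054, 0.2079]
tool_rot: [2.56, 1.82, -0.0]
contact_force: [-0.6, -0.0, -5.5]
opening: 0.0146
grip_force: 97.7
```

Run:
```python
from h import *
grab('side','s6')
o=ctrl.get_obs();print({k:np.round(o[k],3) for k in('t','dq','tool_pos','tool_rot','contact_force','wrist_torque','opening','grip_force')})
c=cv2.resize(cv2.imread('pics/s6.png')[80:280,150:310],(480,600),interpolation=cv2.INTER_CUBIC)
cv2.imwrite('pics/c6.png',c)
```

```text
{'t': np.float64(18.1), 'dq': array([ 0.001, -0.002,  0.001, -0.001,  0.002, -0.011]), 'tool_pos': array([0.502, 0.205, 0.208]), 'tool_rot': array([2.56, 1.82, 0.  ]), 'contact_force': array([-0.177, -0.144, -5.389]), 'wrist_torque': array([ 0.019,  0.029, -0.009]), 'opening': np.float64(0.014), 'grip_force': np.float64(97.714)}
```

View pics/c6.png

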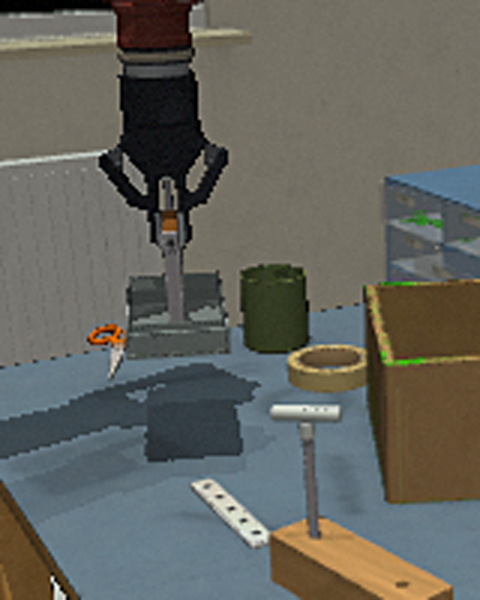

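The caddy is level in the air, about 12.6 cm up. The punch stands behind the bar at (167,190), the T tool is still in the block at (312,470), and the strip and tape have not moved.

```bash
python3 -c "
from station import ctrl
print(ctrl.finish_job())"
```

```text
the job is handed in; nothing more can be done
None
```

I put the punch on the tube's bottom, let go of it, and handed in the job with the caddy held still and level by its handle bar about 12.6 cm above the bench; the T tool, strip and tape look undisturbed, but I didn't re-check the counter at the end, though the arm never went near it.

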